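# Stack a re-glued carton in the glue press and hold the pinned cover down

## Robot

A 6-joint arm with a two-finger parallel gripper is mounted at the origin on a cart in front of the work surface, level with it; the furniture and walls round the work are solid. World frame = base frame: x ahead of the robot, y to its left, z up, the work surface at z = 0. Lengths are in m, angles in rad, forces in N, time in s.
With the tool pointing down it reaches from about 0.35 to 0.85 m from the base axis. Payload 8.1 kg.
Tool frame: the origin (TCP) lies at the very end of the fingers, on their centre line; the grasp point (between the pads) lies 19 mm behind it; z points along the fingers, y is the direction in which the jaws open and shut (so a half turn about z gives the same grasp; the last joint's range is limited). The gripper opens to 93 mm and grips with 3 to 60 N. Pads are 15 mm wide; open, the fingers measure 128 mm over their backs; the gripper's body (75 mm by 188 mm) begins 65 mm behind the grasp point.
Start: joints at [1.125, 0.13, 1.488, -0, 1.523, -0.085], TCP at [0.212, 0.561, 0.219] pointing down, gripper open.
Joint ranges: [-2.96, 2.96], [-0.89, 2.26], [0.02, 2.5], [-1.34, 4.48], [0, 2.73], [-2.66, 2.66]. Speed limits (rad/s): [2.39, 2.39, 2.79, 3.14, 3.14, 3.14].

## Interface

Orientations are given as a rotation vector (axis times angle).
In Python, from plant import read_state, read_camera, close_job gives the robot as it stands.
- The arm moves only by the tool jog_arm, never from a script. Its argument "motion" is one flat list of numbers, 7 for each row, row after row: the opening, from 0 (shut) to 1 (fully open), then the shift along the tool's x, y, z scaled (see below), then the turn, a rotation vector about the tool's x, y, z scaled (see below). A call has 1 to 8 rows; each row is the pose to reach, as a shift and turn from the pose measured when the call began, along the tool's axes at that moment; what a row does not reach only later rows make up. The controller multiplies each number of a shift by 0.5 m and each number of a turn by 90 degrees. A row lasts 1/10 s, in which the tool goes at most 50 mm and 8.59 degrees, less where a joint would pass 70% of its speed; a pose out of reach is approached as far as the arm can. A call with a number of a shift or a turn outside -1 to 1 is refused whole. A call with a gripper value outside its range is refused whole. The fingers move at their own pace and stop on an object; "grip_force" is the grip in N (left out, the last holds). Time passes only in rows, so rows that repeat a pose let the fingers close. It gives the time, the measured TCP pose, the force and the opening at its end, in the units of the state.
- read_state(): the state, without advancing time (a new reading comes with each control period).
- read_camera(name): name is "scene" or "top" or "wrist"; returns a dict with "frame" (400x640x3 uint8, red, green, blue), "vertical_fov" (degrees; the focal length in pixels is half the picture's height over the tangent of half this angle, whatever the lens; pixels are square), "cx", "cy" (the principal point, pixels), "dist_coeffs" ([k1, k2, p1, p2, k3] as OpenCV has them; the pictures are not rectified), "world_from_camera" (4x4, takes a point from camera to world coordinates); the wrist camera has in their place "hand_eye" (4x4, takes a point from camera to tool coordinates, whose origin is the TCP and whose axes are the flange's). Camera axes: x right, y down, z forward; pixel columns grow to the right and rows downward; lengths in m; the calibration is good to about 2 mm. A picture is of the moment at which its call begins: read the wrist's pose just before it. There is no depth.
- close_job(): hands the job in, once; it reports no verdict.
The state is a dict: "t": time; "q": joint angles; "dq": joint speeds; "joint_torque": joint torques, N m; "tool_pos": TCP position; "orientation": TCP orientation; "force": force on the tool from outside, world axes, zero at the start; "wrist_torque": the same for the moment, N m; "opening": finger opening in m.
Only numpy, scipy, OpenCV 4.12 (cv2) and the standard library are available. Lean on these libraries where they do the work, as an engineer would, in place of code of your own. Each camera call takes 0.05 s, during which the arm holds its last target.

## Task

The flaps of the two flat coverslip cartons have just been glued: stack the loose carton squarely, edge over edge, on the one lying in the small glue press and let go of it. Then take the green press cover by its black bar and slide it over the press's locating pin, which it hides from view, until the pin enters one of its end sockets and the cover drops flat onto the cartons, and press the cover down until the sprung bed is fully down on its stop. Finish while still gripping the bar and holding the cover fully down; leave the timer and the test-strip pot where they stand.

Things in the scene. Friction and masses are not known exactly. Their poses are not given: they have to be found in the camera images.
- press_base: The glue press, fixed to the worktop: grey base plate 96 x 144 x 14 mm (x, y, z) with an aluminium sprung bed and one upright steel pin. Origin on the worktop under the centre of the bed, x across the short side, y along the long side towards the pin (roughly towards the robot); the plate reaches from y = -62 to +82 mm. The lower carton lies on the bed, long side along y.
- pin_tip (a point): Tip of the fixed locating pin, 64 mm along the press's +y from the middle of the bed and 88 mm above the worktop. The pin is 12 mm thick and straight, its last 6 mm taper to 5 mm. With both cartons stacked it stands 12 mm above the top carton.
- bed_floor (a point): Centre of the floor of the sprung bed, 32 mm above the worktop when up. A lip 5 mm high runs round the floor and leaves the carton 1.5 mm of play on each side.
- press_bed (a joint): How far the sprung bed is pushed down, in m: 0 up, 0.010 on its stop. The spring is preloaded: 8 N start it moving and 20 N bring it to the stop, the weight of cartons and cover (about 5 N) included.
- lower_carton: White and blue closed coverslip carton 62 x 88 x 22 mm (x, y, z), 90 g, lying flat in the bed of the press. Origin in the middle of its underside, 32 mm above the worktop.
- upper_carton: The loose closed carton, alike: 62 x 88 x 22 mm (x, y, z), about 90 g, lying flat on the worktop left of the press, beside the cover (which of the two is nearer the press varies). Origin in the middle of its underside. It belongs on the lower carton, x along x either way round.
- press_cover: Loose green cover plate 56 x 160 x 10 mm (x, y, z), about 350 g, lying on the worktop left of the press, beside the loose carton. Origin in the middle of its underside, where it also balances. On top in the middle stands a black bar handle 18 mm thick (x), 60 mm long (y), from 9 to 47 mm above the underside. A closed aluminium cap 27 mm wide at each end, 34 mm high over the underside, covers a blind socket. It works either way round.
- socket_a (a point): Middle of the mouth of the socket at the cover's +y end, on the underside, 64 mm from the middle. A hole 16 mm wide and 30 mm deep, open only from below.
- socket_b (a point): The same at the cover's -y end, 64 mm from the middle. Only one of the two sockets takes the pin; the other end hangs free beyond the cartons.
- timer_1: Bystander: small white timer 60 x 64 x 18 mm lying at the left of the worktop; origin in the middle of its underside.
- strip_pot: Bystander: white test-strip pot with a green cap, 36 mm wide and 64 mm high, standing to the right near the front edge; origin in the middle of its underside. Behind it, right of the press (from y = -0.08 m rightwards), stands a microscope up to about 0.4 m high, its eyepieces reaching forward to about x = 0.48 m: swing past within 0.40 m of the base axis.

How it is judged:
On the way, in this order (a step that is already met when the one before it is completed fails the run):
1. the loose carton lies squarely on the lower carton, let go (horizontal distance between upper_carton and lower_carton below 0.007 m and angle between the x axis of upper_carton and the x axis of lower_carton, either way round below 0.13 rad and z of upper_carton in the frame of lower_carton between 0.019 and 0.025 m and angle between upper_carton's own z axis and vertical below 0.06 rad and horizontal distance between lower_carton and bed_floor below 0.006 m and contact force between the fingers and upper_carton below 0.05 N), for 0.2 s.
2. the cover has dropped over the pin and lies flat (((horizontal distance between socket_a and pin_tip below 0.005 m and z of socket_a in the frame of pin_tip below -0.009 m) or (horizontal distance between socket_b and pin_tip below 0.005 m and z of socket_b in the frame of pin_tip below -0.009 m)) and angle between press_cover's own z axis and vertical below 0.07 rad), for 0.02 s.
3. the bed is pushed fully down by way of the cover (all of step 2 and value of joint press_bed above 0.0075 m), for 0.2 s.
At the end, for the whole second after the job is handed in: Upper carton flat on the lower one in the bed (7 mm, 0.13 rad); cover flat (0.07 rad), a socket within 5 mm of the pin and at least 9 mm down over it; bed at least 7.5 of its 10 mm down; fingers still on the cover bar with over 5 N, cover bearing on the cartons with over 8 N (all of step 3 and horizontal distance between upper_carton and lower_carton below 0.007 m and angle between the x axis of upper_carton and the x axis of lower_carton, either way round below 0.13 rad and z of upper_carton in the frame of lower_carton between 0.019 and 0.025 m and angle between upper_carton's own z axis and vertical below 0.06 rad and horizontal distance between lower_carton and bed_floor below 0.006 m and contact force between the fingers and press_cover above 5 N and contact force between press_cover and upper_carton above 8 N and horizontal distance between the grasp point and press_cover below 0.04 m); the arm keeps its last pose, push and grip.
It fails at once if the timer or the test-strip pot is disturbed (moved more than 20 mm) (distance of any of timer_1, strip_pot from where it was at the start of the episode above 0.02 m).
It also fails if it takes over 51 s, if anything falls off the work surface, if the arm or the gripper's body presses on something with over 40 N, if the wrist force passes 120 N, or if a joint passes its speed limit or range.

## Working session

There is one attempt and no reset: what is moved stays moved. The work goes in short steps, Python scripts to look and compute and a tool call to move; the robot and the scene stay as the last step left them, time stands still between calls to the robot, and variables do not carry over. Pictures are saved under pics/ and viewed, and the job is handed in when it is done.

Besides the shell and the picture viewer there is one more tool, called after "Request:" as name(argument=value, ...) on one line, values as JSON. jog_arm: Moves the arm, as the interface text tells. Its arguments: {"type":"object","properties":{"motion":{"type":"array","items":{"type":"number"}},"grip_force":{"type":"number"}},"required":["motion"]}

```bash
mkdir -p pics; ls; python3 - <<'E'
from plant import read_state, read_camera
import cv2,numpy as np
s=read_state();print(s)
for n in ["scene","top","wrist"]:
    c=read_camera(n);cv2.imwrite(f"pics/{n}0.png",c["frame"][:,:,::-1])
    print(n,{k:(np.round(v,4).tolist() if k!="frame" else 0) for k,v in c.items()})
E
```

```text
pics
{'t': 0.0, 'q': array([ 1.12462128e+00,  1.31172258e-01,  1.48931629e+00, -4.15233599e-05,
        1.52296407e+00, -8.53971790e-02]), 'dq': array([-0.00039135, -0.00026998, -0.00091145,  0.00052798, -0.00024814,
       -0.00139794]), 'joint_torque': array([-1.57459912e-03, -5.59832847e+01, -4.91763747e+01,  7.68379122e-02,
        3.53892089e-02, -2.28746203e-04]), 'tool_pos': array([0.21154286, 0.56085249, 0.21756049]), 'orientation': array([-5.63556259e-01, -3.09017518e+00,  2.83574613e-03]), 'force': array([ 0.02893168,  0.94562531, -0.19702397]), 'wrist_torque': array([-0.0209582 ,  0.01174389,  0.00070781]), 'opening': 0.09331766811727633}
scene {'frame': 0, 'vertical_fov': 44.3479, 'cx': 326.1949, 'cy': 204.1155, 'dist_coeffs': [-0.0507, 0.0, 0.0, 0.0, 0.0], 'world_from_camera': [[0.8624, -0.2611, 0.4337, -0.0404], [-0.5059, -0.4122, 0.7577, -0.8448], [-0.0191, -0.8729, -0.4876, 0.7054], [0.0, 0.0, 0.0, 1.0]]}
top {'frame': 0, 'vertical_fov': 42.1737, 'cx': 330.9925, 'cy': 200.5596, 'dist_coeffs': [-0.1744, 0.0, 0.0, 0.0, 0.0], 'world_from_camera': [[-0.0279, -0.9932, 0.1129, 0.3119], [-0.9996, 0.0266, -0.0125, 0.1115], [0.0094, -0.1132, -0.9935, 1.5269], [0.0, 0.0, 0.0, 1.0]]}
wrist {'frame': 0, 'vertical_fov': 62.5326, 'cx': 315.7151, 'cy': 201.0075, 'dist_coeffs': [-0.0036, 0.0, 0.0, 0.0, 0.0], 'hand_eye': [[0.0001, -0.9581, -0.2865, 0.0803], [1.0, 0.0002, -0.0004, -0.0004], [0.0004, -0.2865, 0.9581, -0.1663], [0.0, 0.0, 0.0, 1.0]]}
```

View pics/top0.png

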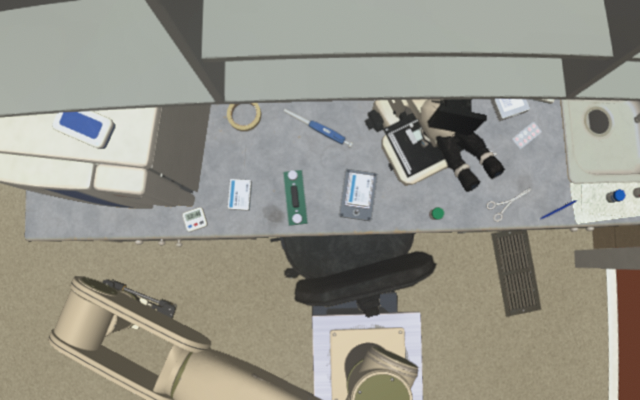

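View pics/scene0.png

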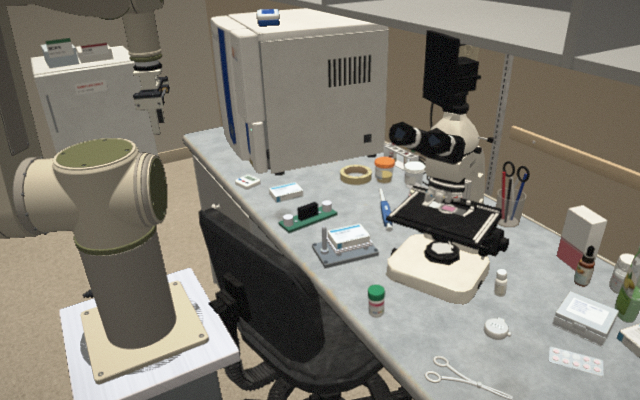

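View pics/wrist0.png

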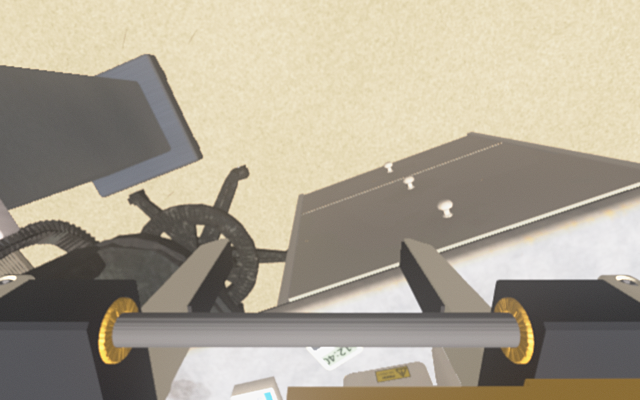

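```bash
cat > h.py <<'E'
from plant import read_state, read_camera
import cv2,numpy as np
from scipy.spatial.transform import Rotation as R
def K(c):
    f=200/np.tan(np.radians(c["vertical_fov"])/2); return np.array([[f,0,c["cx"]],[0,f,c["cy"]],[0,0,1]])
def T(s):
    M=np.eye(4);M[:3,:3]=R.from_rotvec(s["orientation"]).as_matrix();M[:3,3]=s["tool_pos"];return M
def wfc(c,s=None):
    return np.array(c["world_from_camera"]) if "world_from_camera" in c else T(s)@np.array(c["hand_eye"])
def p2w(c,M,uv,z):
    n=cv2.undistortPoints(np.array([[uv]],float),K(c),np.array(c["dist_coeffs"]))[0,0]
    d=M[:3,:3]@np.array([n[0],n[1],1]);o=M[:3,3];return o+d*(z-o[2])/d[2]
def w2p(c,M,P):
    W=np.linalg.inv(M);P=np.atleast_2d(P)
    return cv2.projectPoints(P.astype(float),cv2.Rodrigues(W[:3,:3])[0],W[:3,3],K(c),np.array(c["dist_coeffs"]))[0][:,0]
def shot(n,name,crop=None,scale=1):
    s=read_state();c=read_camera(n);M=wfc(c,s);im=c["frame"][:,:,::-1]
    np.savez(f"pics/{name}.npz",**{k:np.array(v) for k,v in c.items()},M=M)
    if crop: x,y,x2,y2=crop;im=im[y:y2,x:x2]
    cv2.imwrite(f"pics/{name}.png",cv2.resize(im,None,fx=scale,fy=scale,interpolation=cv2.INTER_CUBIC));return c,M,s
E
python3 - <<'E'
from h import *
shot("top","t1",(170,160,450,240),2.85)
E
```

```text
(no output)
```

View pics/t1.png

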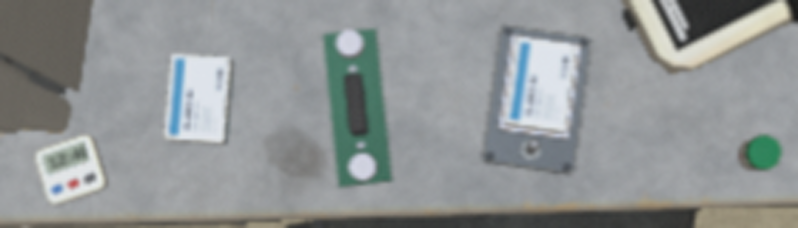

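```bash
python3 - <<'E'
from h import *
c=read_camera("top");M=wfc(c)
for n,z,ps in [("carton",.022,[(172,54),(231,58),(224,143),(166,138)]),("cover",.010,[(323,34),(375,28),(392,180),(340,187)]),("handle",.047,[(344,73),(364,73),(367,134),(347,135)]),("caps",.034,[(349,42),(362,167)]),("base",.014,[(503,27),(592,38),(577,172),(484,160)]),("lower",.054,[(512,35),(586,40),(571,136),(499,128)]),("pin",.088,[(531,148)]),("timer",.018,[(70,168)]),("pot",.064,[(764,152)])]:
    P=np.array([p2w(c,M,(170+u/2.85,160+v/2.85),z)[:2] for u,v in ps])
    print(n,P.round(3).tolist(),P.mean(0).round(4))
    if len(P)==4: print(np.linalg.norm(P-np.roll(P,-1,0),axis=1).round(3),[np.degrees(np.arctan2(*(P[j]-P[i])[::-1])).round(1) for i,j in((3,0),(2,1))])
E
```

```text
carton [[0.555, 0.387], [0.549, 0.326], [0.461, 0.334], [0.468, 0.394]] [0.5083 0.3604]
[0.062 0.088 0.06  0.087] [np.float64(-4.4), np.float64(-5.3)]
cover [[0.574, 0.231], [0.578, 0.177], [0.42, 0.163], [0.414, 0.216]] [0.4963 0.1969]
[0.054 0.159 0.054 0.16 ] [np.float64(5.3), np.float64(5.1)]
handle [[0.527, 0.208], [0.526, 0.187], [0.464, 0.186], [0.463, 0.206]] [0.495  0.1967]
[0.02  0.062 0.02  0.063] [np.float64(1.7), np.float64(1.6)]
caps [[0.56, 0.203], [0.432, 0.192]] [0.4961 0.1975]
base [[0.575, 0.044], [0.561, -0.048], [0.422, -0.027], [0.437, 0.068]] [0.499 0.009]
[0.093 0.141 0.096 0.14 ] [np.float64(-9.8), np.float64(-8.5)]
lower [[0.56, 0.037], [0.553, -0.038], [0.456, -0.019], [0.466, 0.053]] [0.5085 0.0082]
[0.075 0.099 0.073 0.095] [np.float64(-9.7), np.float64(-11.0)]
pin [[0.442, 0.024]] [0.4417 0.0236]
timer [[0.44, 0.496]] [0.4397 0.4957]
pot [[0.433, -0.212]] [ 0.4332 -0.2119]
```

```bash
cat >> h.py <<'E'
def go(pos,yaw):
    "pos world TCP, yaw deg of tool x axis in world, tool pointing down -> 6 numbers"
    s=read_state();A=T(s);y=np.radians(yaw)
    Rt=np.array([[np.cos(y),np.sin(y),0],[np.sin(y),-np.cos(y),0],[0,0,-1.]])
    sh=A[:3,:3].T@(np.array(pos)-A[:3,3])/0.5
    rv=R.from_matrix(A[:3,:3].T@Rt).as_rotvec()/(np.pi/2)
    print("t",s["t"],"rows pos",np.linalg.norm(sh)*10,"rot",np.linalg.norm(rv)*90/8.59)
    print(", ".join(f"{v:.4f}" for v in [*sh,*rv]))
E
python3 -c "
from h import *
go((.47,.30,.26),170.5);go((.47,.02,.26),170.5)"
```

```text
t 0.25 rows pos 7.3940315385104425 rot 1.3010023173323795
-0.6678, -0.3063, -0.0835, -0.0006, -0.0001, -0.1242
t 0.25 rows pos 12.02191550850478 rot 1.3010023173323795
-0.8655, -0.8302, -0.0831, -0.0006, -0.0001, -0.1242
```

Request:
jog_arm(motion=[1,-0.8655,-0.8302,-0.0831,0,0,-0.1242,1,-0.8655,-0.8302,-0.0831,0,0,-0.1242,1,-0.8655,-0.8302,-0.0831,0,0,-0.1242,1,-0.8655,-0.8302,-0.0831,0,0,-0.1242,1,-0.8655,-0.8302,-0.0831,0,0,-0.1242,1,-0.8655,-0.8302,-0.0831,0,0,-0.1242,1,-0.8655,-0.8302,-0.0831,0,0,-0.1242,1,-0.8655,-0.8302,-0.0831,0,0,-0.1242])

```text
t: 1.05
tool_pos: [0.384, 0.1994, 0.2465]
orientation: [0.259, 3.13, -0.001]
force: [1.1, 1.2, -0.9]
opening: 0.0932
```

```bash
python3 -c "
from h import *
go((.47,.02,.26),170.5)"
```

```text
t 1.05 rows pos 3.987513050240073 rot 0.005079937901938345
-0.2287, -0.3255, -0.0268, -0.0003, 0.0003, 0.0003
```

Request:
jog_arm(motion=[1,-0.2287,-0.3255,-0.0268,0,0,0,1,-0.2287,-0.3255,-0.0268,0,0,0,1,-0.2287,-0.3255,-0.0268,0,0,0,1,-0.2287,-0.3255,-0.0268,0,0,0,1,-0.2287,-0.3255,-0.0268,0,0,0,1,-0.2287,-0.3255,-0.0268,0,0,0,1,-0.2287,-0.3255,-0.0268,0,0,0])

```text
t: 1.75
tool_pos: [0.4696, 0.0208, 0.2598]
orientation: [-0.259, -3.131, 0.0]
force: [-1.1, 0.5, -0.1]
opening: 0.0928
```

```bash
python3 -c "
from h import *
c,M,s=shot('wrist','w1');print(s['tool_pos'],s['dq'])"
```

```text
[0.4695924  0.02080888 0.25978531] [ 0.02371588 -0.00787947  0.0045141  -0.00033931  0.0011765  -0.00181928]
```

View pics/w1.png

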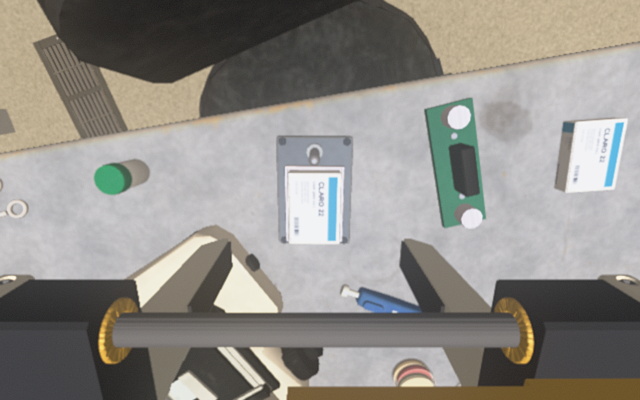

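```bash
python3 -c "
import cv2
im=cv2.imread('pics/w1.png')
a=cv2.resize(im[120:260,255:375],None,fx=4,fy=4,interpolation=cv2.INTER_CUBIC)
cv2.imwrite('pics/w1a.png',a)
cv2.imwrite('pics/w1b.png',cv2.resize(im[85:235,415:640],None,fx=3.5,fy=3.5,interpolation=cv2.INTER_CUBIC))"
```

```text
(no output)
```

View pics/w1a.png

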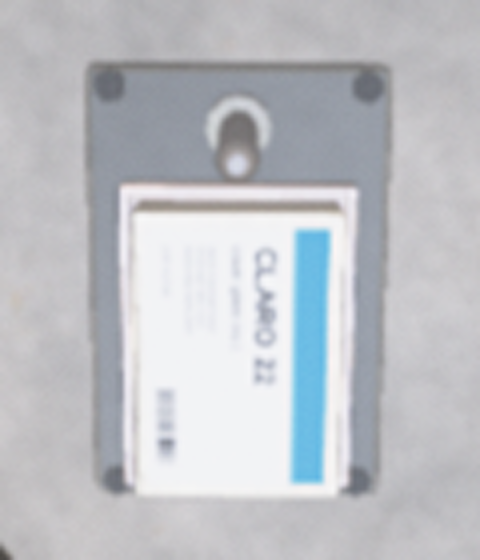

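View pics/w1b.png

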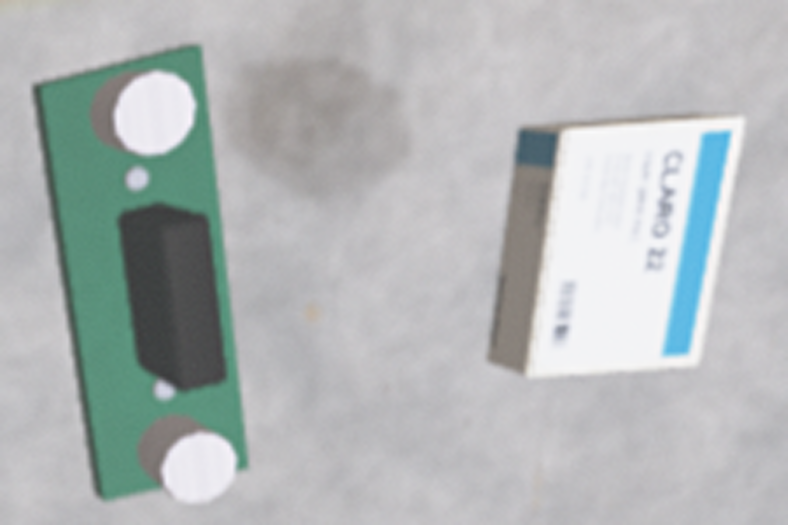

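```bash
cat >> h.py <<'E'
from scipy.optimize import least_squares
def fit(c,M,obj,px,x0):
    "planar pose (x,y,yaw) of model points obj (n,3) from pixels"
    obj=np.array(obj,float);px=np.array(px,float)
    def P(p):
        a=p[2];Rz=np.array([[np.cos(a),-np.sin(a),0],[np.sin(a),np.cos(a),0],[0,0,1]]);return obj@Rz.T+[p[0],p[1],0]
    r=least_squares(lambda p:(w2p(c,M,P(p))-px).ravel(),x0)
    print("pose",r.x[:2].round(4),"yaw",np.degrees(r.x[2]).round(2),"res",r.fun.round(1).tolist());return r.x
def load(n):
    d=np.load(f"pics/{n}.npz");return {k:d[k] for k in d.files},d["M"]
E
cat > m.py <<'E'
from h import *
c,M=load("w1")
a=lambda L:[(254.5+(x+.5)/4,119.5+(y+.5)/4) for x,y in L]
b=lambda L:[(414.5+(x+.5)/3.5,84.5+(y+.5)/3.5) for x,y in L]
# press: y axis toward robot: yaw ~ 80 (y axis = yaw+90 = 170)
print("base");fit(c,M,[(48,82,14),(-48,82,14),(-48,-62,14),(48,-62,14)]*np.array([.001]*3),a([(87,64),(391,65),(380,495),(95,492)]),[.5,0,1.4])
print("pin");print(p2w(c,M,a([(236,163)])[0],.088))
print("lower");fit(c,M,np.array([(31,44,54),(-31,44,54),(-31,-44,54),(31,-44,54)])*.001,a([(133,211),(345,210),(338,497),(137,495)]),[.5,0,1.4])
print("upper");fit(c,M,np.array([(31,44,22),(-31,44,22),(-31,-44,22),(31,-44,22)])*.001,b([(562,129),(743,117),(698,366),(528,376)]),[.5,.36,1.4])
print("cover");fit(c,M,np.array([(28,80,10),(-28,80,10),(-28,-80,10),(28,-80,10),(0,64,34),(0,-64,34)])*.001,b([(36,87),(199,46),(247,467),(102,497),(155,113),(200,467)]),[.5,.2,1.6])
E
python3 m.py
```

```text
base
pose [0.5124 0.0112] yaw 80.49 res [76.7, 2.7, -77.0, 2.3, -70.7, 2.0, 71.1, 2.8]
pin
[0.44631114 0.02202475 0.088     ]
lower
pose [0.511  0.0116] yaw 80.06 res [53.5, 1.8, -53.4, 1.6, -50.5, 0.3, 50.3, 1.2]
upper
pose [0.5104 0.363 ] yaw 57.18 res [63.1, 12.8, -30.4, -4.9, -60.8, -9.7, 28.1, 6.3]
cover
pose [0.4974 0.1986] yaw 93.94 res [47.6, -11.7, -45.1, 11.1, -42.5, 10.3, 40.5, -7.3, 0.1, 0.6, -1.5, 1.0]
```

```bash
sed -i 's/\*np.array(\[.001\]\*3)/*np.array([-.001,.001,.001])/; s/\])\*\.001,/])*np.array([-.001,.001,.001]),/' m.py; python3 m.py
```

```text
base
pose [0.5092 0.0117] yaw 80.25 res [-0.9, -0.2, 1.0, -0.1, -0.3, 0.0, 0.2, 0.4]
pin
[0.44631114 0.02202475 0.088     ]
lower
pose [0.5094 0.0119] yaw 80.27 res [-0.5, 0.1, 0.4, 0.7, 0.2, -0.6, -0.1, -0.3]
upper
pose [0.5091 0.3632] yaw 84.91 res [-0.1, 0.2, 0.6, -0.3, 0.1, -0.3, -0.6, 0.4]
cover
pose [0.4967 0.1989] yaw 94.97 res [0.5, -0.6, -0.0, -0.8, 0.4, 0.1, 0.2, 1.3, -0.6, 0.1, -0.4, 0.2]
```

```bash
python3 -c "
from h import *
go((.471,.367,.228),174.9)"
```

```text
t 1.8 rows pos 6.945358301218349 rot 0.4995638434768427
0.1100, 0.6828, 0.0636, -0.0001, 0.0000, -0.0477
```

Request:
jog_arm(motion=[1,0.11,0.6828,0.0636,0,0,-0.0477,1,0.11,0.6828,0.0636,0,0,-0.0477,1,0.11,0.6828,0.0636,0,0,-0.0477,1,0.11,0.6828,0.0636,0,0,-0.0477,1,0.11,0.6828,0.0636,0,0,-0.0477,1,0.11,0.6828,0.0636,0,0,-0.0477,1,0.11,0.6828,0.0636,0,0,-0.0477,1,0.11,0.6828,0.0636,0,0,-0.0477])

```text
t: 2.6
tool_pos: [0.4674, 0.3733, 0.2259]
orientation: [-0.127, -3.136, -0.0]
force: [0.3, -0.7, -1.0]
opening: 0.093
```

Request:
jog_arm(motion=[1,0,0,0,0,0,0,1,0,0,0,0,0,0])

```text
t: 2.8
tool_pos: [0.4662, 0.374, 0.2257]
orientation: [-0.124, -3.136, 0.0]
force: [0.0, -0.1, -0.7]
opening: 0.0932
```

```bash
python3 -c "
from h import *
c,M,s=shot('wrist','w2');print(s['tool_pos'],s['dq'])
cv2.imwrite('pics/w2a.png',cv2.resize(cv2.imread('pics/w2.png')[130:260,200:400],None,fx=4,fy=4,interpolation=cv2.INTER_CUBIC))"
```

```text
[0.46615524 0.37399281 0.22572614] [-0.03383421 -0.0184501   0.00361837 -0.00716442  0.00116383 -0.00409475]
```

View pics/w2a.png

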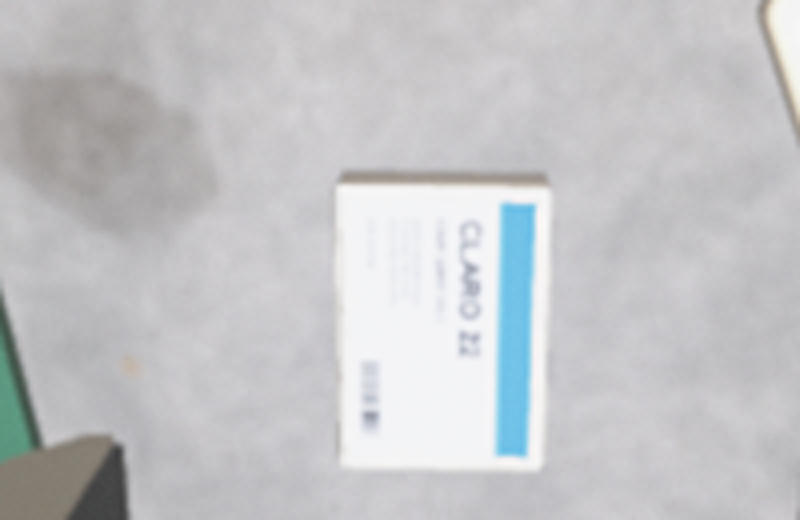

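```bash
python3 -c "
from h import *
c,M=load('w2')
px=[(199.5+(x+.5)/4,129.5+(y+.5)/4) for x,y in [(337,184),(550,184),(543,469),(342,468)]]
fit(c,M,np.array([(-31,44,22),(31,44,22),(31,-44,22),(-31,-44,22)])*.001,px,[.5,.36,1.4])
go((.509,.363,.06),174.6)"
```

```text
pose [0.5089 0.3638] yaw 85.13 res [-0.5, 0.1, 0.4, 0.4, 0.3, -0.2, -0.2, -0.3]
t 2.85 rows pos 3.4333086834710977 rot 0.09542376905510236
-0.0868, -0.0136, 0.3319, -0.0001, -0.0019, 0.0089
```

```bash
python3 -c "
from h import *
go((.509,.3636,.045),175.05)"
```

```text
t 2.85 rows pos 3.7236685059679897 rot 0.0455387541888521
-0.0868, -0.0124, 0.3619, -0.0001, -0.0019, 0.0039
```

Request:
jog_arm(motion=[1,-0.0868,-0.0124,0.18,0,-0.0019,0.0039,1,-0.0868,-0.0124,0.26,0,-0.0019,0.0039,1,-0.0868,-0.0124,0.3619,0,-0.0019,0.0039,1,-0.0868,-0.0124,0.3619,0,-0.0019,0.0039,1,-0.0868,-0.0124,0.3619,0,-0.0019,0.0039,1,-0.0868,-0.0124,0.3619,0,-0.0019,0.0039,1,-0.0868,-0.0124,0.3619,0,-0.0019,0.0039])

```text
t: 3.55
tool_pos: [0.5111, 0.3645, 0.0488]
orientation: [0.136, 3.134, 0.004]
force: [1.0, 0.9, 0.6]
opening: 0.0929
```

```bash
python3 -c "
from h import *
print(read_state()['tool_pos']);go((.509,.3636,.0045),175.05)"
```

```text
[0.51106789 0.36448976 0.04884402]
t 3.55 rows pos 0.8880224329291388 rot 0.0342373358413896
0.0043, -0.0024, 0.0887, 0.0018, 0.0027, -0.0003
```

Request:
jog_arm(motion=[1,0.0043,-0.0024,0.045,0.0018,0.0027,0,1,0.0043,-0.0024,0.0887,0.0018,0.0027,0,1,0.0043,-0.0024,0.0887,0.0018,0.0027,0,1,0.0043,-0.0024,0.0887,0.0018,0.0027,0,1,0.0043,-0.0024,0.0887,0.0018,0.0027,0])

```text
t: 4.05
tool_pos: [0.5106, 0.3646, 0.0073]
orientation: [0.136, 3.135, 0.003]
force: [0.4, -0.2, 0.1]
opening: 0.0931
```

```bash
python3 -c "
from h import *
print(read_state()['tool_pos']);go((.509,.3636,.0045),175.05)"
```

```text
[0.51060484 0.36461994 0.00730179]
t 4.05 rows pos 0.06772235929768211 rot 0.026151242037715586
0.0030, -0.0023, 0.0056, 0.0015, 0.0020, -0.0003
```

Request:
jog_arm(motion=[1,0.004,-0.003,0.006,0.0015,0.002,0,1,0.004,-0.003,0.006,0.0015,0.002,0,0.4,0.004,-0.003,0.006,0.0015,0.002,0,0.4,0.004,-0.003,0.006,0.0015,0.002,0,0.4,0.004,-0.003,0.006,0.0015,0.002,0,0.4,0.004,-0.003,0.006,0.0015,0.002,0,0.4,0.004,-0.003,0.006,0.0015,0.002,0], grip_force=12)

```text
t: 4.75
tool_pos: [0.5084, 0.3633, 0.0042]
orientation: [-0.136, -3.138, 0.0]
force: [0.3, -0.1, -0.6]
opening: 0.062
```

Request:
jog_arm(motion=[0.4,0,0,0,0,0,0,0.4,0,0,0,0,0,0])

```text
t: 4.95
tool_pos: [0.5084, 0.3633, 0.0042]
orientation: [-0.136, -3.138, 0.0]
force: [-0.4, -0.8, -0.5]
opening: 0.0617
```

Request:
jog_arm(motion=[0.4,0,0,-0.06,0,0,0,0.4,0,0,-0.14,0,0,0,0.4,0,0,-0.23,0,0,0,0.4,0,0,-0.27,0,0,0,0.4,0,0,-0.27,0,0,0])

```text
t: 5.45
tool_pos: [0.5109, 0.3648, 0.1441]
orientation: [0.136, 3.132, 0.007]
force: [-0.1, 0.4, -1.5]
opening: 0.0619
```

```bash
python3 -c "
from h import *
print(read_state()['opening']);go((.5088,.0118,.14),170.26)"
```

```text
0.06192460847982778
t 5.45 rows pos 7.060616212521258 rot 0.5572457377709065
-0.0570, -0.7037, 0.0053, 0.0030, 0.0038, 0.0530
```

Request:
jog_arm(motion=[0.4,-0.005,-0.06,0,0.003,0.0038,0.01,0.4,-0.013,-0.16,0.0,0.003,0.0038,0.02,0.4,-0.021,-0.26,0.0,0.003,0.0038,0.03,0.4,-0.029,-0.36,0.0,0.003,0.0038,0.04,0.4,-0.037,-0.46,0.0,0.003,0.0038,0.053,0.4,-0.045,-0.56,0.005,0.003,0.0038,0.053,0.4,-0.052,-0.65,0.005,0.003,0.0038,0.053,0.4,-0.057,-0.7037,0.0053,0.003,0.0038,0.053])

```text
t: 6.25
tool_pos: [0.5071, 0.0088, 0.1376]
orientation: [-0.27, -3.127, 0.001]
force: [-0.1, 0.3, -1.0]
opening: 0.0618
```

Request:
jog_arm(motion=[0.4,0,0,0,0,0,0,0.4,0,0,0,0,0,0])

```text
t: 6.45
tool_pos: [0.5057, 0.0084, 0.1356]
orientation: [-0.273, -3.123, 0.001]
force: [-0.2, -0.2, -0.7]
opening: 0.0619
```

```bash
python3 -c "
from h import *
c,M,s=shot('wrist','w3');print(s['opening'],s['tool_pos']);go((.5088,.0118,.075),170.26)"
```

```text
0.06189426116352383 [0.50573274 0.0083748  0.1355625 ]
t 6.5 rows pos 1.222514206840528 rot 0.04290371030032255
-0.0052, 0.0061, 0.1220, -0.0005, -0.0037, -0.0017
```

View pics/w3.png

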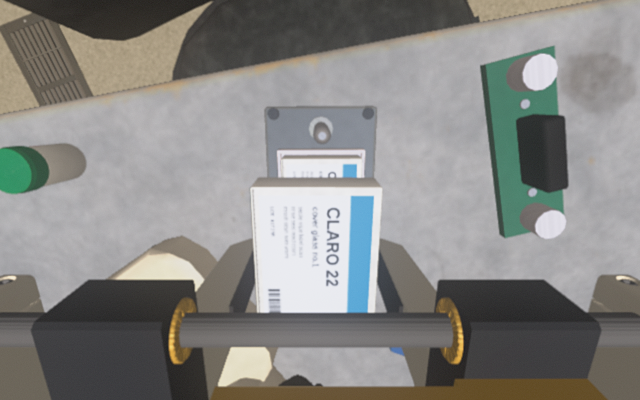

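Request:
jog_arm(motion=[0.4,-0.0052,0.0061,0.05,-0.0005,-0.0037,-0.0017,0.4,-0.0052,0.0061,0.1,-0.0005,-0.0037,-0.0017,0.4,-0.0052,0.0061,0.122,-0.0005,-0.0037,-0.0017,0.4,-0.0052,0.0061,0.122,-0.0005,-0.0037,-0.0017,0.4,-0.0052,0.0061,0.122,-0.0005,-0.0037,-0.0017,0.4,-0.0052,0.0061,0.122,-0.0005,-0.0037,-0.0017])

```text
t: 7.1
tool_pos: [0.5099, 0.0121, 0.0764]
orientation: [0.266, 3.128, 0.0]
force: [0.0, -1.0, -2.0]
opening: 0.0621
```

```bash
python3 -c "
from h import *
c,M,s=shot('wrist','w4');print(s['opening'],s['tool_pos']);go((.5088,.0118,.061),170.26)
cv2.imwrite('pics/w4.png',cv2.resize(cv2.imread('pics/w4.png')[100:350,180:440],None,fx=2.3,fy=2.3,interpolation=cv2.INTER_CUBIC))"
```

```text
0.0621357558008436 [0.50989477 0.01206729 0.07644031]
t 7.15 rows pos 0.31089891861489544 rot 0.01615320503867759
0.0023, -0.0007, 0.0310, 0.0002, 0.0015, 0.0002
```

View pics/w4.png

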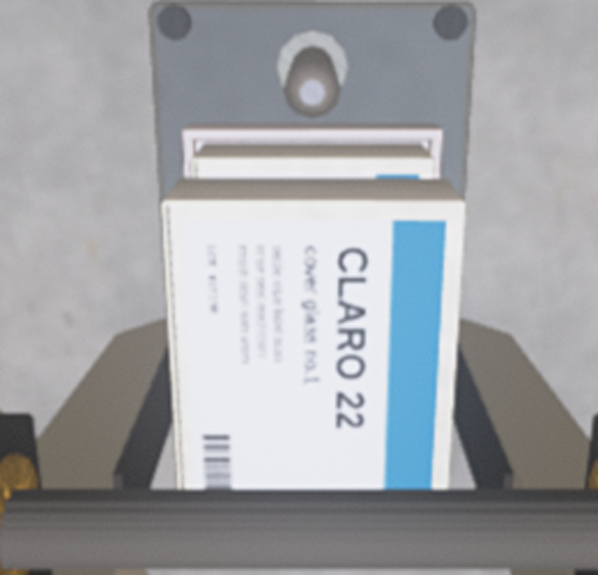

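```bash
python3 -c "
from h import *
c,M=load('w4');S=2.3
for n,z,L in [('up',.0942,[(163,202),(466,203)]),('upbot',.0722,[(174,180),(451,180)]),('low',.054,[(194,156),(434,157)]),('pin',.088,[(313,92)]),('base',.014,[(150,3),(475,5)])]:
    P=np.array([p2w(c,M,(179.5+(x+.5)/S,99.5+(y+.5)/S),z) for x,y in L]);print(n,P.round(4).tolist(),P.mean(0).round(4), np.linalg.norm(P[-1]-P[0]).round(4),np.degrees(np.arctan2(*(P[-1]-P[0])[1::-1])).round(2))
a=np.radians(80.2);n=np.array([-np.sin(a),np.cos(a)])
print(np.array([.5093,.0118])+.044*n,np.array([.5093,.0118])+.064*n)
"
```

```text
up [[0.4628, -0.011, 0.0942], [0.4733, 0.0493, 0.0942]] [0.468  0.0192 0.0942] 0.0612 80.1
upbot [[0.4629, -0.0127, 0.0722], [0.4737, 0.0501, 0.0722]] [0.4683 0.0187 0.0722] 0.0637 80.3
low [[0.4612, -0.0104, 0.054], [0.4717, 0.0492, 0.054]] [0.4664 0.0194 0.054 ] 0.0606 80.05
pin [[0.4469, 0.0225, 0.088]] [0.4469 0.0225 0.088 ] 0.0 0.0
base [[0.4218, -0.021, 0.014], [0.4382, 0.0715, 0.014]] [0.43   0.0252 0.014 ] 0.0939 79.96
[0.46594205 0.01928922] [0.44623389 0.02269341]
```

Request:
jog_arm(motion=[0.4,0.003,0,0.015,0,0.0015,0,0.4,0.003,0,0.03,0,0.0015,0,0.4,0.003,0,0.034,0,0.0015,0,0.4,0.003,0,0.034,0,0.0015,0,0.4,0.003,0,0.034,0,0.0015,0,0.4,0.003,0,0.034,0,0.0015,0])

```text
t: 7.75
tool_pos: [0.5086, 0.0121, 0.0596]
orientation: [0.266, 3.13, 0.0]
force: [-0.3, -0.1, -1.2]
opening: 0.0616
```

```bash
python3 -c "
from h import *
go((.5085,.012,.0582),170.26)"
```

```text
t 7.75 rows pos 0.028955726230792223 rot 0.0024434654300209842
0.0002, -0.0003, 0.0029, 0.0002, 0.0001, 0.0001
```

Request:
jog_arm(motion=[0.4,0,0,0.003,0,0,0,0.4,0,0,0.003,0,0,0,0.4,0,0,0.003,0,0,0])

```text
t: 8.05
tool_pos: [0.5087, 0.0121, 0.0582]
orientation: [0.266, 3.13, 0.0]
force: [-0.4, 0.1, -0.7]
opening: 0.0621
```

Request:
jog_arm(motion=[0.4,0,0,0.003,0,0,0,0.4,0,0,0.003,0,0,0,0.4,0,0,0.003,0,0,0])

```text
t: 8.35
tool_pos: [0.5087, 0.0122, 0.0572]
orientation: [0.266, 3.13, 0.0]
force: [-2.7, 1.1, 5.6]
opening: 0.062
```

Contact (5.6 N up). Ease back slightly and open.

Request:
jog_arm(motion=[0.4,0,0,-0.0005,0,0,0,0.75,0,0,-0.0005,0,0,0,0.9,0,0,-0.001,0,0,0,0.9,0,0,-0.001,0,0,0,0.9,0,0,-0.001,0,0,0])

```text
t: 8.85
tool_pos: [0.5087, 0.0121, 0.0575]
orientation: [0.266, 3.13, 0.0]
force: [-0.6, 0.2, 0.2]
opening: 0.083
```

Request:
jog_arm(motion=[0.9,0,0,0,0,0,0,0.9,0,0,-0.03,0,0,0,0.9,0,0,-0.1,0,0,0,0.9,0,0,-0.2,0,0,0,0.9,0,0,-0.3,0,0,0,0.9,0,0,-0.36,0,0,0,0.9,0,0,-0.36,0,0,0])

```text
t: 9.55
tool_pos: [0.5117, 0.0119, 0.2452]
orientation: [0.265, 3.119, 0.0]
force: [0.5, 0.3, 1.1]
opening: 0.0837
```

```bash
python3 -c "
from h import *
print(read_state()['tool_pos'])
go((.47,.02,.26),170.26)"
```

```text
[0.51169121 0.01189258 0.24516159]
t 9.55 rows pos 0.8997924606928718 rot 0.07580140424277798
0.0846, 0.0019, -0.0306, 0.0008, 0.0072, 0.0002
```

Request:
jog_arm(motion=[1,0.045,0.0019,-0.03,0,0.0072,0,1,0.0846,0.0019,-0.0306,0,0.0072,0,1,0.0846,0.0019,-0.0306,0,0.0072,0,1,0.0846,0.0019,-0.0306,0,0.0072,0,1,0.0846,0.0019,-0.0306,0,0.0072,0])

```text
t: 10.05
tool_pos: [0.4701, 0.0199, 0.2593]
orientation: [-0.266, -3.129, -0.002]
force: [-0.4, 0.3, 0.5]
opening: 0.093
```

```bash
python3 -c "
from h import *
c,M,s=shot('wrist','w5');print(s['tool_pos'],s['dq'])
im=cv2.imread('pics/w5.png')
cv2.imwrite('pics/w5a.png',cv2.resize(im[120:260,255:375],None,fx=4,fy=4,interpolation=cv2.INTER_CUBIC))"
```

```text
[0.4701179  0.01985682 0.2593182 ] [-0.00281954  0.00844757 -0.00306941 -0.00041287  0.0024692   0.00079321]
```

View pics/w5a.png

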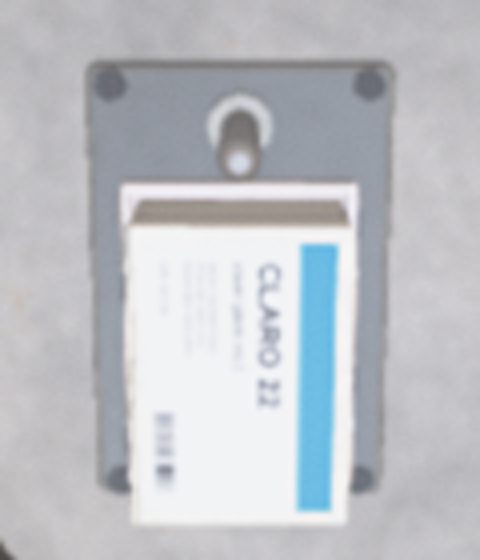

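```bash
python3 -c "
from h import *
c,M=load('w5')
a=lambda L:[(254.5+(x+.5)/4,119.5+(y+.5)/4) for x,y in L]
fit(c,M,np.array([(-31,44,76),(31,44,76),(31,-44,76),(-31,-44,76)])*.001,a([(128,226),(356,225),(348,524),(131,524)]),[.5,.0,1.4])
fit(c,M,np.array([(-48,82,14),(48,82,14),(45,-62,14),(-48,-62,14)][:2])*.001,a([(87,62),(393,62)]),[.5,.0,1.4])
print(p2w(c,M,a([(239,162)])[0],.088))
go((.458,.199,.214),184.97)"
```

```text
pose [0.5092 0.0119] yaw 79.97 res [-0.2, -0.1, -0.0, 0.4, -0.3, -0.0, 0.5, -0.3]
pose [0.5091 0.0116] yaw 80.27 res [-0.7, 0.0, 0.7, 0.0]
[0.4465592 0.0222153 0.088    ]
t 10.1 rows pos 3.7033389286532707 rot 1.711631541399341
0.0844, 0.3489, 0.0911, 0.0008, -0.0006, -0.1634
```

Request:
jog_arm(motion=[1,0.04,0.08,0.03,0,0,-0.05,1,0.07,0.18,0.06,0,0,-0.12,1,0.0844,0.28,0.09,0,0,-0.1634,1,0.0844,0.3489,0.0911,0,0,-0.1634,1,0.0844,0.3489,0.0911,0,0,-0.1634,1,0.0844,0.3489,0.0911,0,0,-0.1634,1,0.0844,0.3489,0.0911,0,0,-0.1634])

```text
t: 10.8
tool_pos: [0.4582, 0.1982, 0.2137]
orientation: [0.135, -3.137, -0.001]
force: [-0.7, -0.1, 0.4]
opening: 0.0928
```

```bash
python3 -c "
from h import *
c,M,s=shot('wrist','w6');print(s['tool_pos'],s['dq'])
im=cv2.imread('pics/w6.png')
cv2.imwrite('pics/w6a.png',cv2.resize(im[100:300,220:420],None,fx=3,fy=3,interpolation=cv2.INTER_CUBIC))"
```

```text
[0.45819141 0.19818575 0.21374778] [-0.01734133 -0.01615532  0.00434271  0.00155595  0.00041051  0.00282976]
```

View pics/w6a.png

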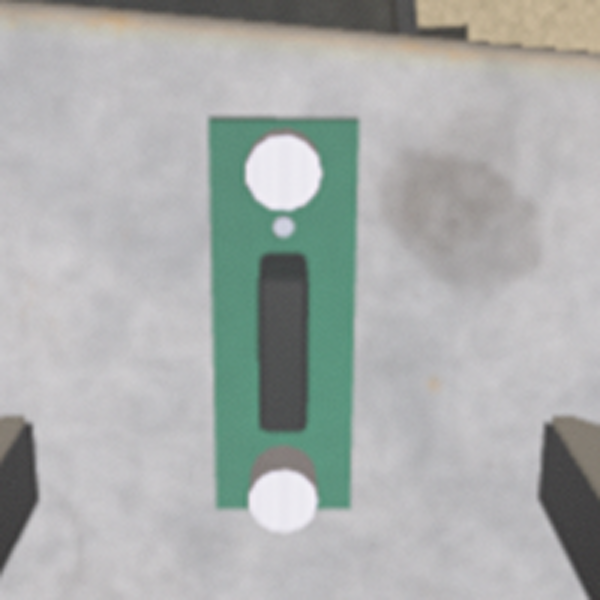

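```bash
python3 -c "
from h import *
c,M=load('w6')
a=lambda L:[(219.5+(x+.5)/3,99.5+(y+.5)/3) for x,y in L]
fit(c,M,np.array([(-28,80,10),(28,80,10),(28,-80,10),(-28,-80,10),(0,64,34),(0,-64,34)])*.001,a([(209,118),(359,118),(351,508),(217,508),(284,173),(283,500)]),[.5,.2,1.6])
go((.4967,.199,.065),184.9)"
```

```text
pose [0.4965 0.1997] yaw 94.84 res [-0.2, 0.2, 0.2, 0.3, 0.0, -0.1, -0.2, -0.2, -0.1, -0.3, 0.2, 0.1]
t 10.85 rows pos 3.07625897576336 rot 0.0090138347714759
-0.0770, -0.0047, 0.2978, 0.0006, -0.0006, -0.0000
```

Request:
jog_arm(motion=[0.6,-0.05,-0.005,0.09,0,0,0,0.6,-0.077,-0.0047,0.18,0,0,0,0.6,-0.077,-0.0047,0.27,0,0,0,0.6,-0.077,-0.0047,0.2978,0,0,0,0.6,-0.077,-0.0047,0.2978,0,0,0,0.6,-0.077,-0.0047,0.2978,0,0,0,0.6,-0.077,-0.0047,0.2978,0,0,0])

```text
t: 11.55
tool_pos: [0.4989, 0.1995, 0.0683]
orientation: [-0.134, 3.135, 0.003]
force: [1.2, 0.3, 0.5]
opening: 0.0559
```

```bash
python3 -c "
from h import *
print(read_state()['tool_pos']);go((.4966,.1995,.018),184.85)"
```

```text
[0.49892582 0.19946166 0.06829683]
t 11.55 rows pos 1.0070118324915018 rot 0.029745390958936836
0.0050, 0.0003, 0.1006, 0.0012, 0.0025, 0.0004
```

Request:
jog_arm(motion=[0.6,0.005,0,0.04,0.0012,0.0025,0,0.6,0.005,0,0.08,0.0012,0.0025,0,0.6,0.005,0,0.1,0.0012,0.0025,0,0.6,0.005,0,0.1,0.0012,0.0025,0,0.6,0.005,0,0.1,0.0012,0.0025,0,0.6,0.005,0,0.1,0.0012,0.0025,0])

```text
t: 12.15
tool_pos: [0.4977, 0.1997, 0.0198]
orientation: [-0.134, 3.136, 0.001]
force: [0.7, -0.2, -0.5]
opening: 0.0557
```

```bash
python3 -c "
from h import *
print(read_state()['tool_pos']);go((.4966,.1995,.013),184.85)"
```

```text
[0.49772694 0.1997225  0.01979095]
t 12.15 rows pos 0.13774838415458218 rot 0.01598370729711251
0.0023, -0.0003, 0.0136, 0.0003, 0.0014, 0.0004
```

Request:
jog_arm(motion=[0.6,0.003,0,0.015,0,0.0014,0,0.6,0.003,0,0.015,0,0.0014,0,0.6,0.003,0,0.015,0,0.0014,0,0,0.003,0,0.015,0,0.0014,0,0,0.003,0,0.015,0,0.0014,0,0,0.003,0,0.015,0,0.0014,0,0,0.003,0,0.015,0,0.0014,0,0,0.003,0,0.015,0,0.0014,0], grip_force=45)

```text
t: 12.95
tool_pos: [0.4963, 0.1996, 0.0123]
orientation: [-0.134, 3.139, 0.001]
force: [-0.4, -0.8, 0.0]
opening: 0.0204
```

Request:
jog_arm(motion=[0,0,0,0,0,0,0,0,0,0,0,0,0,0])

```text
t: 13.15
tool_pos: [0.4963, 0.1996, 0.0123]
orientation: [-0.134, 3.139, 0.001]
force: [-0.2, 0.9, -0.2]
opening: 0.0179
```

Request:
jog_arm(motion=[0,0,0,-0.03,0,0,0,0,0,0,-0.1,0,0,0,0,0,0,-0.18,0,0,0,0,0,0,-0.26,0,0,0,0,0,0,-0.28,0,0,0,0,0,0,-0.28,0,0,0])

```text
t: 13.75
tool_pos: [0.4977, 0.2, 0.1547]
orientation: [-0.134, 3.134, 0.002]
force: [1.1, 0.3, -3.8]
opening: 0.018
```

```bash
python3 -c "
from h import *
s=read_state();print(s['opening'],s['wrist_torque'],s['force']);go((.5093,.0116,.14),170.2)"
```

```text
0.018009800620343363 [ 0.07108336 -0.00883384 -0.00475813] [ 1.11338158  0.26197849 -3.83311387]
t 13.75 rows pos 3.7859561746421373 rot 1.710275622655438
0.0090, -0.3774, 0.0289, 0.0012, 0.0027, 0.1632
```

Request:
jog_arm(motion=[0,0.002,-0.05,0.005,0,0.0027,0.03,0,0.005,-0.13,0.01,0,0.0027,0.07,0,0.007,-0.21,0.02,0,0.0027,0.11,0,0.009,-0.29,0.0289,0,0.0027,0.15,0,0.009,-0.36,0.0289,0,0.0027,0.1632,0,0.009,-0.3774,0.0289,0,0.0027,0.1632,0,0.009,-0.3774,0.0289,0,0.0027,0.1632,0,0.009,-0.3774,0.0289,0,0.0027,0.1632])

```text
t: 14.55
tool_pos: [0.5084, 0.0123, 0.1385]
orientation: [-0.268, -3.128, -0.004]
force: [-0.1, -0.8, -3.7]
opening: 0.0178
```

```bash
python3 -c "
from h import *
c,M,s=shot('wrist','w7');print(s['opening'],s['tool_pos'],s['force'],s['wrist_torque']);go((.5093,.0116,.115),170.2)"
```

```text
0.017843665741422158 [0.50835946 0.01234348 0.13850887] [-0.12598172 -0.77030967 -3.73785456] [ 0.01538291  0.01693931 -0.0176066 ]
t 14.6 rows pos 0.4785353447814491 rot 0.021719830589540665
-0.0018, -0.0021, 0.0478, 0.0015, -0.0013, 0.0006
```

View pics/w7.png

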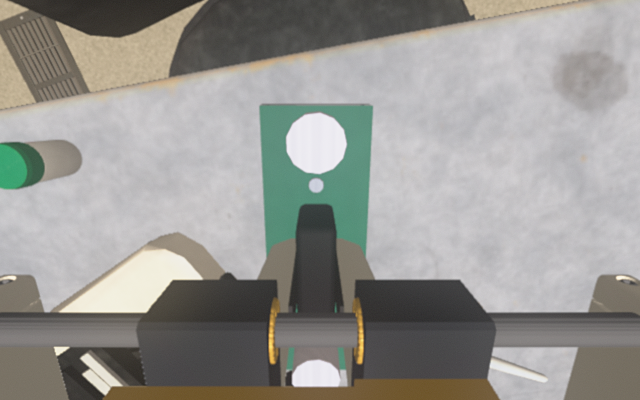

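```bash
python3 -c "
from h import *
cv2.imwrite('pics/w7a.png',cv2.resize(cv2.imread('pics/w7.png')[90:250,240:400],None,fx=3.7,fy=3.7,interpolation=cv2.INTER_CUBIC))
c,M=load('w7')
a=np.radians(170.3)
for p in [(.5084,.0123,.1602)]:
  q=np.array(p)+.064*np.array([np.cos(a),np.sin(a),0]);print('pred cap',q,w2p(c,M,q))
for u in [(260,104),(372,104)]: print(p2w(c,M,u,.1362))
print(p2w(c,M,(316,143),.1602))"
```

```text
pred cap [0.44531498 0.02308332 0.1602    ] [[316.42198596 141.78094903]]
[ 0.42507935 -0.00148797  0.1362    ]
[0.4344464  0.05279572 0.1362    ]
[0.44580227 0.02281292 0.1602    ]
```

View pics/w7a.png

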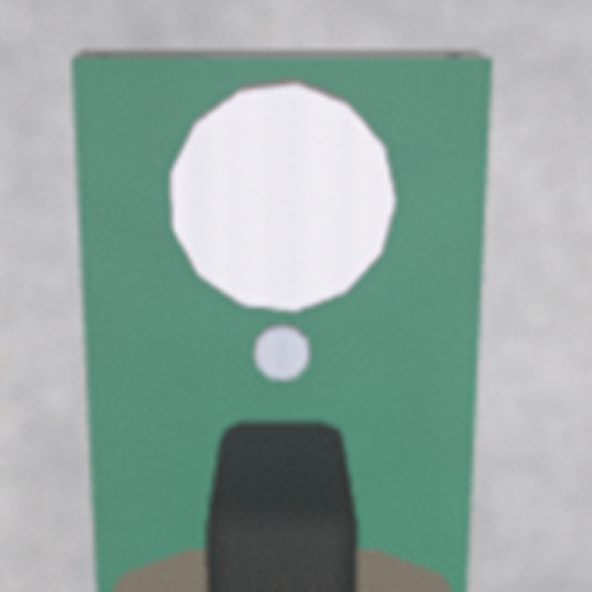

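Request:
jog_arm(motion=[0,-0.0018,-0.0015,0.02,0.0015,-0.0013,0,0,-0.0018,-0.0015,0.04,0.0015,-0.0013,0,0,-0.0018,-0.0015,0.055,0.0015,-0.0013,0,0,-0.0018,-0.0015,0.058,0.0015,-0.0013,0,0,-0.0018,-0.0015,0.058,0.0015,-0.0013,0,0,-0.0018,-0.0015,0.058,0.0015,-0.0013,0,0,-0.0018,-0.0015,0.058,0.0015,-0.0013,0])

```text
t: 15.3
tool_pos: [0.5097, 0.0118, 0.1105]
orientation: [0.267, 3.129, 0.0]
force: [0.3, -0.2, -3.8]
opening: 0.018
```

```bash
python3 -c "
from h import *
s=read_state();print(s['opening'],s['tool_pos'],s['force']);go((.5092,.0117,.098),170.2)"
```

```text
0.01798830316652291 [0.50973652 0.01182585 0.11045203] [ 0.31252043 -0.22873135 -3.80980297]
t 15.3 rows pos 0.24928432930308497 rot 0.007876871821517601
0.0010, -0.0004, 0.0249, 0.0001, 0.0006, 0.0005
```

Request:
jog_arm(motion=[0,0.001,-0.0004,0.01,0,0.0006,0,0,0.001,-0.0004,0.02,0,0.0006,0,0,0.001,-0.0004,0.025,0,0.0006,0,0,0.001,-0.0004,0.025,0,0.0006,0,0,0.001,-0.0004,0.025,0,0.0006,0])

```text
t: 15.8
tool_pos: [0.5091, 0.0117, 0.0978]
orientation: [-0.267, -3.13, -0.0]
force: [0.5, 0.7, -3.9]
opening: 0.0176
```

```bash
python3 -c "
from h import *
s=read_state();print(s['opening'],s['tool_pos'],s['force'],s['wrist_torque']);go((.5092,.0117,.092),170.2)"
```

```text
0.017642949452339168 [0.50908945 0.0116875  0.09778388] [ 0.53582074  0.6730053  -3.87896069] [ 0.02490859  0.00052046 -0.0057666 ]
t 15.8 rows pos 0.1156989808862893 rot 0.005878343467425685
-0.0002, 0.0001, 0.0116, 0.0000, -0.0003, 0.0005
```

No contact at underside 0.0855, so the tip is entering. Continue to just above the carton (TCP ≈ 0.090).

Request:
jog_arm(motion=[0,0,0,0.006,0,0,0,0,0,0,0.012,0,0,0,0,0,0,0.014,0,0,0,0,0,0,0.014,0,0,0])

```text
t: 16.2
tool_pos: [0.5089, 0.0117, 0.0904]
orientation: [-0.267, -3.129, -0.0]
force: [0.3, 0.6, -3.4]
opening: 0.018
```

```bash
python3 -c "
from h import *
s=read_state();print(s['opening'],s['tool_pos'],s['force'],s['wrist_torque']);go((.5092,.0117,.088),170.2)"
```

```text
0.018024346752345096 [0.50886634 0.0117281  0.0904358 ] [ 0.26220659  0.57356175 -3.44428057] [ 0.03560155 -0.04910247  0.01203013]
t 16.2 rows pos 0.04917420423868491 rot 0.008289902498050818
-0.0007, 0.0001, 0.0049, -0.0000, -0.0006, 0.0005
```

Request:
jog_arm(motion=[0,-0.0007,0,0.003,0,-0.0006,0,0,-0.0007,0,0.006,0,-0.0006,0,0,-0.0007,0,0.006,0,-0.0006,0,0,-0.0007,0,0.006,0,-0.0006,0])

```text
t: 16.6
tool_pos: [0.5094, 0.0117, 0.0879]
orientation: [0.267, 3.13, -0.0]
force: [-0.9, 0.2, 2.5]
opening: 0.0179
```

Request:
jog_arm(motion=[0,0,0,0.003,0,0,0,0,0,0,0.006,0,0,0,0,0,0,0.006,0,0,0,0,0,0,0.006,0,0,0])

```text
t: 17.0
tool_pos: [0.5095, 0.0116, 0.0851]
orientation: [0.267, 3.13, -0.0]
force: [-3.9, 0.6, 6.1]
opening: 0.0179
```

Request:
jog_arm(motion=[0,0,0,0.004,0,0,0,0,0,0,0.008,0,0,0,0,0,0,0.012,0,0,0,0,0,0,0.012,0,0,0,0,0,0,0.012,0,0,0])

```text
t: 17.5
tool_pos: [0.5096, 0.0116, 0.0799]
orientation: [0.267, 3.13, -0.0]
force: [-7.0, 0.1, 10.8]
opening: 0.0178
```

```bash
python3 -c "
from h import *
s=read_state();print(s['opening'],s['tool_pos'],s['force'],s['wrist_torque']);go((.5092,.0117,.078),170.2)"
```

```text
0.017789175586424948 [0.50956605 0.01164664 0.07991959] [-7.04378146  0.05719217 10.84928482] [0.12693655 1.29069256 0.01344675]
t 17.5 rows pos 0.03909815206252221 rot 0.006972227573476154
0.0007, -0.0000, 0.0038, -0.0000, 0.0004, 0.0005
```

Request:
jog_arm(motion=[0,0.001,0,0.003,0,0,0,0,0.002,0,0.006,0,0,0,0,0.002,0,0.008,0,0,0,0,0.002,0,0.008,0,0,0,0,0.002,0,0.008,0,0,0])

```text
t: 18.0
tool_pos: [0.5096, 0.0116, 0.0782]
orientation: [0.267, 3.128, -0.001]
force: [-9.3, 0.1, 19.9]
opening: 0.0178
```

```bash
python3 -c "
from h import *
s=read_state();print(s['opening'],s['tool_pos'],s['force'],s['wrist_torque']);go((.5092,.0117,.078),170.2)"
```

```text
0.017777923136922877 [0.50958818 0.01162988 0.07822247] [-9.25236573  0.0957298  19.91962592] [ 0.0448157   1.83153724 -0.02383279]
t 18.0 rows pos 0.00905752918569843 rot 0.018576577250319623
0.0008, 0.0000, 0.0004, -0.0001, 0.0017, 0.0006
```

Request:
jog_arm(motion=[0,0.003,0,0.002,0,0.0015,0,0,0.003,0,0.002,0,0.0015,0,0,0.003,0,0.002,0,0.0015,0,0,0.003,0,0.002,0,0.0015,0])

```text
t: 18.4
tool_pos: [0.5095, 0.0116, 0.0789]
orientation: [0.267, 3.127, -0.0]
force: [-4.3, -0.8, 12.5]
opening: 0.0176
```

```bash
python3 -c "
from h import *
shot('scene','s8',(270,170,430,290),5);shot('wrist','w8')
s=read_state();print(s['opening'],s['tool_pos'],s['force'],s['wrist_torque'])
c,M=load('w8')
for z,u in[(.034+.066,0)]:
  a=np.radians(170.25);q=np.array([s['tool_pos'][0],s['tool_pos'][1],z])+.064*np.array([np.cos(a),np.sin(a),0]);print(q,w2p(c,M,q))"
```

```text
0.017565082477092056 [0.50947887 0.01168604 0.07892607] [-2.99861206  0.34428172 11.98799809] [-0.0436772   0.95322837  0.02047046]
[0.44640328 0.02252441 0.1       ] [[316.69866372 141.91779001]]
```

View pics/s8.png

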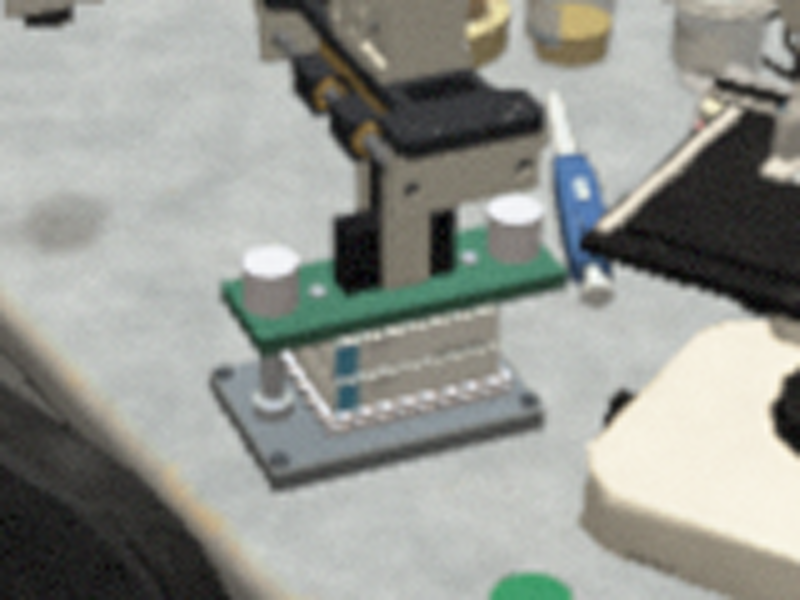

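View pics/w8.png

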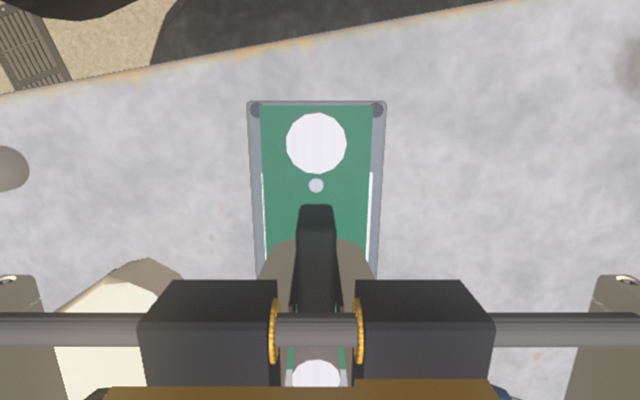

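Request:
jog_arm(motion=[0,0.003,0,0.006,0,0.0015,0,0,0.004,0,0.01,0,0.0015,0,0,0.004,0,0.013,0,0.0015,0,0,0.004,0,0.013,0,0.0015,0,0,0.004,0,0.013,0,0.0015,0,0,0.004,0,0.013,0,0.0015,0,0,0.004,0,0.013,0,0.0015,0])

```text
t: 19.2
tool_pos: [0.5101, 0.0116, 0.078]
orientation: [0.266, 3.124, -0.001]
force: [-17.4, -0.6, 43.9]
opening: 0.0176
```

```bash
python3 -c "
from h import *
s=read_state();print(s['opening'],s['tool_pos'],s['force'],s['wrist_torque']);print(R.from_rotvec(s['orientation']).as_matrix()[:,2])
shot('scene','s9',(270,170,430,290),5);shot('wrist','w9');s=read_state();print(s['t'],s['tool_pos'],s['force'])"
```

```text
0.01757443264193676 [0.51012148 0.01157396 0.07800454] [-17.43488765  -0.60128088  43.92182882] [-0.03983622  3.34663164 -0.08938312]
[ 0.00601338 -0.00111394 -0.9999813 ]
19.3 [0.51010126 0.01156612 0.07798617] [-1.77542194e+01  9.03867333e-03  4.31960376e+01]
```

View pics/s9.png

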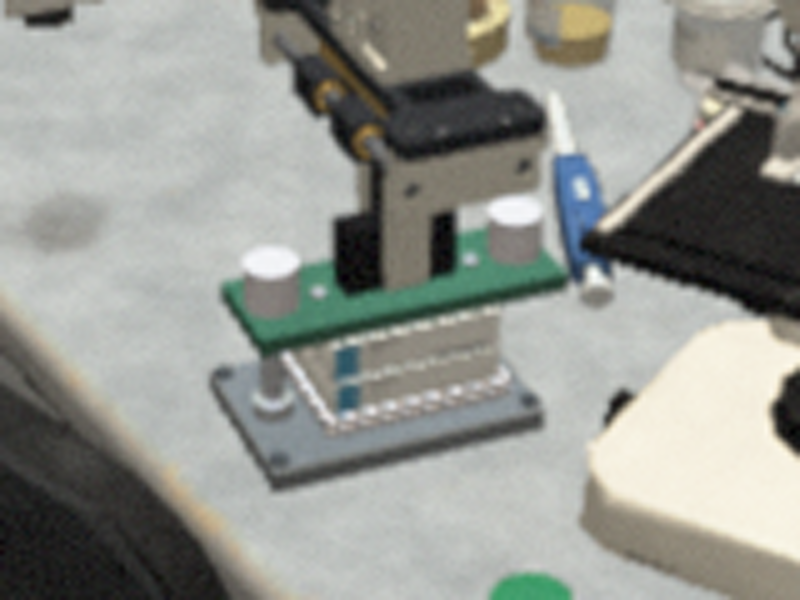

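Request:
jog_arm(motion=[0,0.003,0,0.009,0,0.002,0,0,0.003,0,0.008,0,0.002,0,0,0.003,0,0.008,0,0.002,0,0,0.003,0,0.008,0,0.002,0,0,0.003,0,0.008,0,0.002,0,0,0.003,0,0.008,0,0.002,0,0,0.003,0,0.008,0,0.002,0])

```text
t: 20.0
tool_pos: [0.5101, 0.0116, 0.0781]
orientation: [0.266, 3.124, -0.001]
force: [-16.5, 0.1, 32.8]
opening: 0.0177
```

```bash
python3 -c "
from h import *
s=read_state();print(s['opening'],s['tool_pos'],s['force'],s['dq'])
c,M,s=shot('wrist','w10');cv2.imwrite('pics/w10a.png',cv2.resize(cv2.imread('pics/w10.png')[80:280,220:420],None,fx=3,fy=3))"
```

```text
0.017685957684842813 [0.51011707 0.01156887 0.07805969] [-16.46821742   0.08351213  32.79283359] [-0.00217609 -0.00197809 -0.00089156 -0.00016239  0.00207757 -0.00273634]
```

View pics/w10a.png

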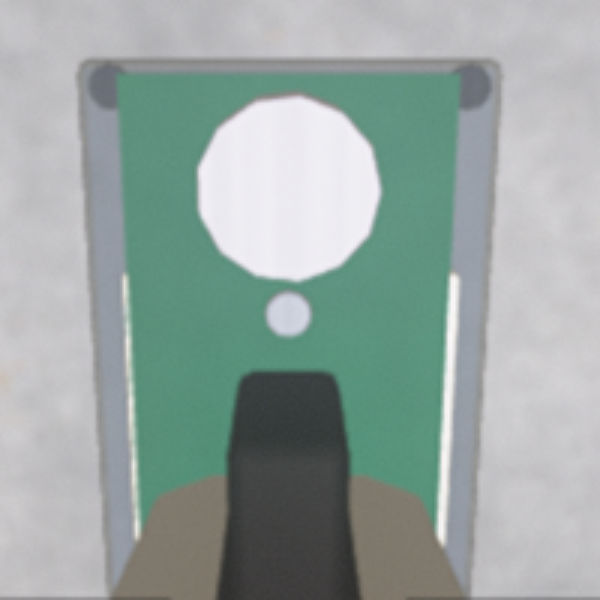

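```bash
python3 -c "
from h import *
c,M=load('w10')
P=np.array([p2w(c,M,(219.5+(x+.5)/3,79.5+(y+.5)/3),.066) for x,y in [(124,275),(457,275)]]);print(P,P.mean(0))
print(p2w(c,M,(219.5+289/3,79.5+188/3),.1))"
```

```text
[[ 0.46151533 -0.0110247   0.066     ]
 [ 0.4718172   0.0491035   0.066     ]] [0.46666627 0.0190394  0.066     ]
[0.44691548 0.0220618  0.1       ]
```

```bash
python3 -c "
from plant import close_job
print(close_job())"
```

```text
the job is handed in; nothing more can be done
None
```

The job is handed in at about 20 s of the 51 s allowed; no verdict is reported. The loose carton is on the lower one, and the cover is over the pin and held on the bed stop.

- **Carton:** after I let go of it, the wrist camera put it within about 1 mm and 0.3° of the lower carton. A later check through the cover still showed it within about 1 mm.
- **Cover:** the pin went into the socket at the robot end without contact. The cap centre measured about 0.5 mm from the pin axis.
- **Bed:** I pressed until the tool height stopped falling, at 0.0780–0.0782 m against 0.0783 m expected at the stop, while the force climbed steeply to 44 N. I then eased the push.
- **Final hold:** the push is about 33 N down, with the bar still gripped at a 45 N setting (17.7 mm opening, 18 mm bar).

- **Sideways force:** about 16 N towards the robot remained on the tool at the end, and my small corrections did not remove it. The positions above stayed steady under it.
- **Timer and pot:** I kept clear of both but did not re-measure where they stand.

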